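# Fetch the small pot from behind the stock bottles to the balance

### The arm

A 7-joint arm with a two-finger parallel gripper is mounted at the origin on the work surface. World frame = base frame: x ahead of the robot, y to its left, z up, the work surface at z = 0. Lengths are in m, angles in rad, forces in N, time in s.
With the tool pointing down it reaches from about 0.425 to 0.875 m from the base axis. Payload 4.7 kg.
Tool frame: the origin (TCP) lies between the finger pads; the fingertips stand 22 mm ahead of it and the grasp point (between the pads) lies 3 mm ahead of it; z points along the fingers, y is the line along which they close (so a half turn about z gives the same grasp; the last joint's range is limited). The gripper opens to 87 mm and grips with 3 to 60 N. Pads are 19 mm wide; open, the fingers measure 117 mm over their backs; the gripper's body (75 mm by 190 mm) begins 51 mm behind the grasp point.
Start: joints at [-1.319, 0.321, -0.07, 1.45, 0.023, 1.371, -0.057], TCP at [0.153, 0.632, 0.245] pointing down, gripper open.
Joint ranges: [-2.86, 2.86], [-0.3, 2.09], [-1.38, 1.24], [0.06, 2.45], [-1.56, 4.7], [0.09, 2.05], [-2.69, 2.69]. Speed limits (rad/s): [2.57, 2.57, 3.14, 3.14, 3.14, 3.14, 3.14].

### API

Orientations are given as [roll, pitch, yaw] about the fixed x, y, z axes, in that order (R = Rz(yaw) Ry(pitch) Rx(roll)).
In Python, from bench import ctrl gives the robot as it stands. The module is installed in compiled form; this text tells all that it offers.
- The arm moves only by the shell command python3 -m crank 'ROWS' [FORCE]. ROWS is JSON, a list of rows, each a list of 3 entries, a list of its own where there are three numbers: the shift along the tool's x, y, z in m, then the turn about the tool's z in degrees, then the finger opening in m, from 0 to 0.087. In form: [[[tx, ty, tz], spin, claw], ...]. A call has 1 to 12 rows; each row is the pose to reach, as a shift and turn from the pose commanded when the call began, along the tool's axes at that moment; what a row does not reach only later rows make up. A row lasts 1/10 s, in which the tool goes at most 50 mm and 8.59 degrees, less where a joint would pass 70% of its speed; a pose out of reach is approached as far as the arm can. A call with a gripper value outside its range is refused whole. The fingers move at their own pace and stop on an object; FORCE is the grip in N (left out, the last holds). Time passes only in rows, so rows that repeat a pose let the fingers close. It gives the time, the measured TCP pose, the force, the opening and the grip force at its end, in the units of the state.
- ctrl.get_state(): the state, without advancing time (a new reading comes with each control period).
- ctrl.grab_frame(name): name is "scene" or "top" or "wrist"; returns a dict with "pixels" (420x560x3 uint8, red, green, blue), "mtx" (3x3 intrinsics, pixels), "extrinsics" (4x4, takes a point from camera to world coordinates). Camera axes: x right, y up, looking along -z (the intrinsics and any distortion apply to the point x, -y, -z); pixel columns grow to the right and rows downward; lengths in m; the calibration is good to about 2 mm. A picture is of the moment at which its call begins. There is no depth.
- ctrl.close_job(): hands the job in; it is judged then, once.
The state is a dict: "t": time; "joints": joint angles; "qd": joint speeds; "effort": joint torques, N m; "ee_pos": TCP position; "eef_rot": TCP orientation; "wrist_force": force on the tool from outside, world axes, zero at the start; "torque": the same for the moment, N m; "opening": opening from 0.0 (shut) to 1.0 (fully open); "grasp_force": force on a finger pad.
Only numpy, scipy, OpenCV 4.12 (cv2) and the standard library are available. Lean on these libraries where they do the work, as an engineer would, in place of code of your own. Each camera call takes 0.05 s, during which the arm holds its last target. There are 200 camera calls.

### The job

The small squat pot on the stock rack has to be weighed. First move the three big containers that stand in front of it (round bottle, square flask, wide jar) onto the empty steel tray, only then stand the pot in the middle of the balance pan, and after that put each of the three back on the rack, on the very spot where it stood at the start. Keep everything upright and leave the two little dropper bottles on the rack where they are.

Things in the scene. Friction and masses are not known exactly. Their poses are not given: they have to be found in the camera images.
- bottle_c (a point): Round bottle, amber glass, paper label band, narrow neck and small black cap. 100 mm tall; body 50 mm in diameter up to 70 mm above its underside, cap 29 mm in diameter. 0.11 to 0.23 kg. Point: on its axis, half-way up (50 mm above its underside); z up. Stands in one of the three places of the rack's front row (which one changes).
- flask_c (a point): Square flask, amber glass, paper label, small round black cap. 98 mm tall; body 46 x 46 mm square up to 74 mm above its underside, cap 29 mm in diameter. 0.12 to 0.26 kg. Point: on its axis, half-way up (49 mm above its underside); x and y are square to its sides, z up. Stands in one of the three places of the rack's front row.
- jar_c (a point): Wide jar, amber glass, with a black lid as wide as the jar. 92 mm tall, straight cylinder 54 mm in diameter, lid (top 20 mm) 55 mm. 0.12 to 0.24 kg. Point: on its axis, half-way up (46 mm above its underside); z up. Stands in one of the three places of the rack's front row.
- pot_c (a point): The small squat pot to be fetched: amber glass with a black lid, the lowest thing on the rack. 44 mm tall, 36 mm in diameter, lid 37 mm. 0.04 to 0.08 kg. Point: on its axis, half-way up (22 mm above its underside); z up. Stands in the rack's back row, behind the three big containers, in the left, middle or right place.
- dropper_a_c (a point): Little dropper bottle, amber glass with black collar and thin rubber bulb, 72 mm tall, 30 mm in diameter; in the rack's back row beside the pot. Leave it where it is. Point: on its axis, half-way up (36 mm).
- dropper_b_c (a point): A second dropper bottle just like the first, also in the rack's back row; leave it where it is. Point: on its axis, half-way up (36 mm).
- rack: Fixed stock rack: flat white board with a pale grey face, 150 (x) by 300 mm (y), top 8 mm above the table; thin rim 20 mm high at back and ends. Origin: centre of its underside; x from front row to back row, z up. Rows at x = -25 and +31 mm, places 90 mm apart along y. Fingers fit beside the front things along y only (30 mm). Flask within 0.15 rad of square to it. No room over the pot until cleared.
- tray: The empty steel tray for clearing onto, fixed: an open box 300 mm (x) by 120 mm (y), rim 16 mm high, walls 4 mm, floor about 4 to 5 mm above the table. Origin: centre of its underside, on the table; x along its length, z up. Stands to one side of the rack (left or right changes); the three containers fit in one line along x, 90 mm apart.
- pan (a point): Centre of the top face of the balance's round steel weighing pan, 90 mm in diameter, 46 mm above the table; z up. The pan is fixed and does not sink. The balance is a flat white box 200 x 150 mm, 36 mm high, with a black display towards the robot; it stands on the other side of the rack from the tray.
Not all that is in view belongs to the job. What is shaped like the part that bears bottle_c but purple is not meant.

How it is judged:
By the outcome, as a careful person would: the job done as asked, in the order asked, and still so for the second after the job is handed in, with the robot touching nothing.
It also fails if it takes over 144 s, if anything falls off the work surface, if the arm or the gripper's body presses on something with over 40 N, if the wrist force passes 120 N, or if a joint passes its speed limit or range.

## Working session

There is one attempt and no reset: what is moved stays moved. The work goes in short steps, Python scripts to look and compute and a shell command to move; the robot and the scene stay as the last step left them, time stands still between calls to the robot, and variables do not carry over. Pictures are saved under pics/ and viewed, at most 14 in all, crops included, and the job is handed in when it is done.

```bash
mkdir -p pics
cat > h.py <<'E'
import numpy as np, cv2
from bench import ctrl
def snap(cam,name):
    f=ctrl.grab_frame(cam); cv2.imwrite(f'pics/{name}.png',f['pixels'][:,:,::-1]); np.savez(f'pics/{name}.npz',K=f['mtx'],E=f['extrinsics']); return f
def ray(name,u,v,z):
    d=np.load(f'pics/{name}.npz');K,E=d['K'],d['E']
    p=np.linalg.inv(K)@[u,v,1]; p=np.array([p[0],-p[1],-p[2]]); r=E[:3,:3]@p; o=E[:3,3]
    return o+r*(z-o[2])/r[2]
def proj(name,P):
    d=np.load(f'pics/{name}.npz');K,E=d['K'],d['E']
    c=E[:3,:3].T@(np.array(P)-E[:3,3]); q=K@[c[0],-c[1],-c[2]]; return q[:2]/q[2]
E
python3 - <<'E'
from h import *
f=snap('top','top0');print(list(f.keys()),f['mtx'],f['extrinsics'].round(3))
f=snap('scene','sc0');print(f['extrinsics'].round(3))
print(ctrl.get_state())
E
```

```text
['pixels', 'mtx', 'extrinsics'] [[433.05948835   0.         274.76545846]
 [  0.         433.05948835 210.64686517]
 [  0.           0.           1.        ]] [[-0.019  0.98  -0.197  0.426]
 [-1.    -0.02  -0.001  0.018]
 [-0.005  0.197  0.98   1.   ]
 [ 0.     0.     0.     1.   ]]
[[-0.042 -0.811  0.584  1.204]
 [ 0.999 -0.031  0.028  0.014]
 [-0.004  0.584  0.811  0.892]
 [ 0.     0.     0.     1.   ]]
{'t': 0.1, 'joints': array([-1.3189074 ,  0.32175918, -0.07005248,  1.45153158,  0.022593  ,
        1.37082727, -0.05690297]), 'qd': array([-3.87374938e-04, -3.37591833e-05,  1.66392478e-03, -3.30610292e-03,
       -5.16683384e-04,  1.34802416e-04, -1.34202593e-03]), 'effort': array([-2.48056886e-04, -4.92571199e+01, -4.05862620e-01, -3.13401496e+01,
       -6.42639189e-02,  3.94509814e-02,  6.71712269e-05]), 'ee_pos': array([0.15306498, 0.63124941, 0.24357467]), 'eef_rot': array([-3.13985609e+00,  9.69822289e-05,  2.90379623e+00]), 'wrist_force': array([-0.71520746,  1.1982428 ,  0.86171721]), 'torque': array([0.01211097, 0.00324129, 0.02483007]), 'grasp_force': 0.0, 'opening': 0.9993726381765242}
```

View pics/top0.png

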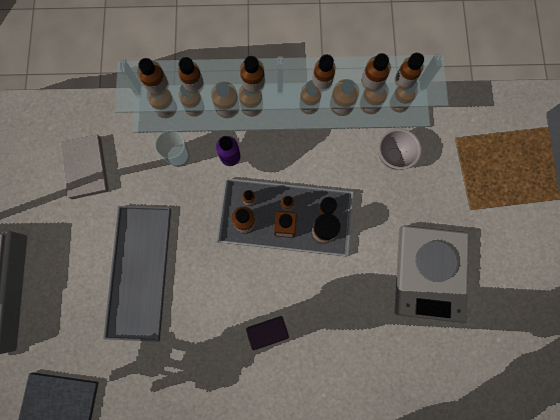

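View pics/sc0.png

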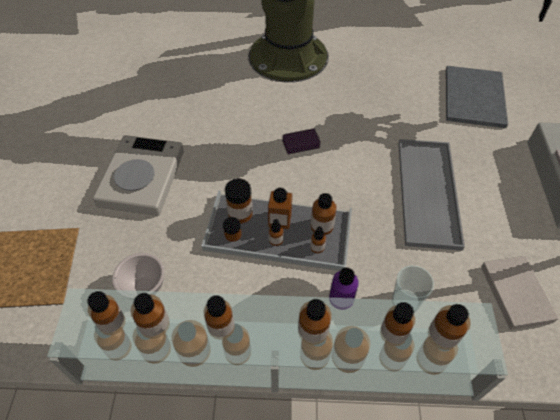

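Top view: the round bottle is at (242,218), the square flask at (285,222) and the jar at (326,226). The pot is behind the jar at (328,205), with droppers at (249,197) and (287,201). The tray is on the left around (138,272) and the pan is at (437,261). Look-alikes are the purple bottle at (228,150) and the shelf bottles in the row at y≈70–100. I'll check my choice in a close crop.

Run:
```python
import cv2
a=cv2.imread('pics/top0.png')[170:265,210:365];cv2.imwrite('pics/c1.png',cv2.resize(a,None,fx=5,fy=5,interpolation=cv2.INTER_CUBIC))
b=cv2.imread('pics/sc0.png')[170:275,195:360];cv2.imwrite('pics/c2.png',cv2.resize(b,None,fx=4.8,fy=4.8,interpolation=cv2.INTER_CUBIC))
```

```text
(no output)
```

View pics/c1.png

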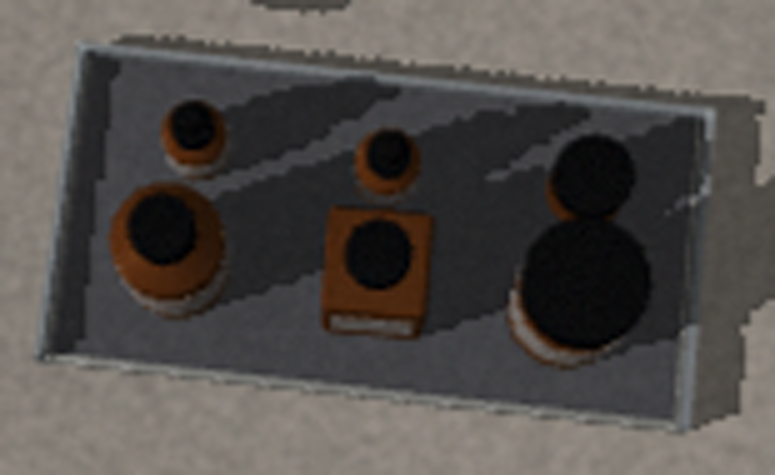

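View pics/c2.png

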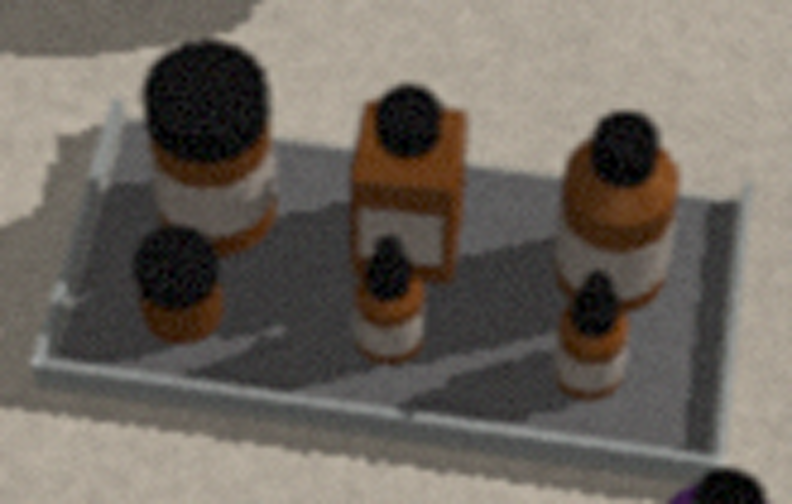

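Run:
```python
from h import *
t=lambda x,y:(x/5+210-.4,y/5+170-.4)
s=lambda x,y:(x/4.8+195-.4,y/4.8+170-.4)
g=lambda n,p,z:print(n,ray('top0',*p,z)[:2].round(4))
print('top')
g('bottle',t(165,230),.108);g('flask',t(379,255),.106);g('jar',t(587,284),.1);g('pot',t(592,176),.052);g('dA',t(192,125),.078);g('dB',t(388,155),.078)
for n,p in dict(bl=(80,46),br=(713,112),fr=(685,428),fl=(40,356)).items(): g(n,t(*p),.02 if 1 else .008)
for p in [(118,207),(170,208),(159,339),(106,338)]: g('tray',p,.016)
g('pan',(437.5,261),.046)
print('scene')
g=lambda n,p,z:print(n,ray('sc0',*p,z)[:2].round(4))
g('bottle',s(625,143),.108);g('flask',s(410,115),.106);g('jar',s(207,82),.1);g('pot',s(175,262),.052)
g('pan',(133,174.5),.046)
for p in [(400,141),(451,142),(461,245),(406,246)]: g('tray',p,.016)
```

```text
top
bottle [0.5959 0.0866]
flask [ 0.5838 -0.0029]
jar [ 0.5707 -0.0902]
pot [ 0.6273 -0.1003]
dA [0.6481 0.0769]
dB [ 0.6329 -0.0085]
bl [0.7012 0.1328]
br [ 0.6633 -0.1619]
fr [ 0.5168 -0.1412]
fl [0.5554 0.1506]
tray [0.6396 0.3834]
tray [0.6348 0.2623]
tray [0.3421 0.2781]
tray [0.3464 0.3944]
pan [ 0.4978 -0.3353]
scene
bottle [0.6014 0.0865]
flask [ 0.5885 -0.0033]
jar [ 0.5692 -0.0908]
pot [ 0.6301 -0.1025]
pan [ 0.4999 -0.3353]
tray [0.3445 0.2812]
tray [0.3432 0.4045]
tray [0.6396 0.3761]
tray [0.6465 0.2615]
```

```bash
cat >> h.py <<'E'
def go(*T):
    """T: (x,y,z,yaw) world TCP targets -> shift (tool axes) and spin deg from current pose"""
    s=ctrl.get_state(); p=s['ee_pos']; r=s['eef_rot']
    from scipy.spatial.transform import Rotation as R
    M=R.from_euler('xyz',r).as_matrix()
    print('t',round(s['t'],2),'pos',p.round(4),'rot',r.round(4),'open',round(s['opening']*87,1),'grip',round(s['grasp_force'],1),'F',s['wrist_force'].round(1))
    for t in T:
        d=M.T@(np.array(t[:3])-p); sp=-np.degrees((t[3]-r[2]+np.pi)%(2*np.pi)-np.pi)
        print('row',d.round(4),'spin',sp.round(1))
E
python3 -c "
from h import *
go((.57,0,.30,3.0))"
```

```text
t 0.1 pos [0.1531 0.6312 0.2436] rot [-3.1399e+00  1.0000e-04  2.9038e+00] open 86.9 grip 0.0 F [-0.7  1.2  0.9]
row [-0.5539 -0.5154 -0.0555] spin -5.5
```

```bash
python3 -m crank '[[[-0.3,-0.28,-0.055],-5.5,0.087],[[-0.3,-0.28,-0.055],-5.5,0.087],[[-0.3,-0.28,-0.055],-5.5,0.087],[[-0.3,-0.28,-0.055],-5.5,0.087],[[-0.3,-0.28,-0.055],-5.5,0.087],[[-0.3,-0.28,-0.055],-5.5,0.087],[[-0.3,-0.28,-0.055],-5.5,0.087],[[-0.3,-0.28,-0.055],-5.5,0.087],[[-0.3,-0.28,-0.055],-5.5,0.087],[[-0.3,-0.28,-0.055],-5.5,0.087],[[-0.3,-0.28,-0.055],-5.5,0.087],[[-0.3,-0.28,-0.055],-5.5,0.087]]'; python3 -c "
from h import *
go((.57,0,.30,3.0))"
```

```text
t: 1.3
ee_pos: [0.3772, 0.2908, 0.299]
eef_rot: [-3.141, -0.001, 3.004]
wrist_force: [0.0, -1.1, 0.1]
opening: 0.999
grasp_force: 0.0
t 1.3 pos [0.3772 0.2908 0.299 ] rot [-3.1411e+00 -9.0000e-04  3.0035e+00] open 86.9 grip 0.0 F [ 0.  -1.1  0.1]
row [-0.231  -0.2615 -0.0011] spin 0.2
```

```bash
python3 -m crank '[[[-0.231,-0.262,0],0,0.087],[[-0.231,-0.262,0],0,0.087],[[-0.231,-0.262,0],0,0.087],[[-0.231,-0.262,0],0,0.087],[[-0.231,-0.262,0],0,0.087],[[-0.231,-0.262,0],0,0.087],[[-0.231,-0.262,0],0,0.087],[[-0.231,-0.262,0],0,0.087],[[-0.231,-0.262,0],0,0.087],[[-0.231,-0.262,0],0,0.087],[[-0.231,-0.262,0],0,0.087],[[-0.231,-0.262,0],0,0.087]]'; python3 -c "
from h import *
go((.57,0,.30,3.0))
f=snap('wrist','w1');print(f['extrinsics'].round(3))"
```

```text
t: 2.5
ee_pos: [0.5701, -0.0013, 0.2996]
eef_rot: [3.141, -0.0, 3.003]
wrist_force: [0.3, -0.1, -0.4]
opening: 1.0
grasp_force: 0.0
t 2.5 pos [ 0.5701 -0.0013  0.2996] rot [ 3.1408e+00 -1.0000e-04  3.0028e+00] open 87.0 grip 0.0 F [ 0.3 -0.1 -0.4]
row [ 0.0003  0.0012 -0.0004] spin 0.2
[[ 0.138 -0.957 -0.255  0.502]
 [ 0.99   0.134  0.033  0.007]
 [ 0.002 -0.257  0.966  0.439]
 [ 0.     0.     0.     1.   ]]
```

View pics/w1.png

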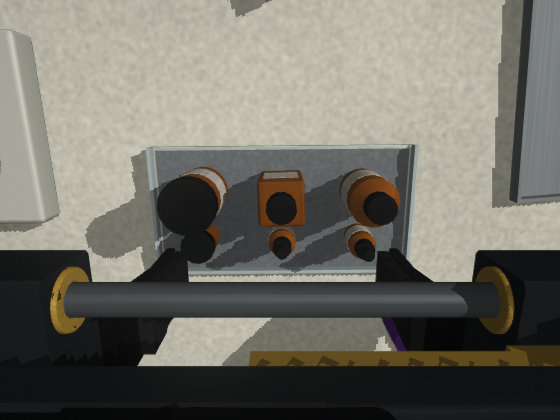

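The wrist view shows the jar lid at about (188,205), the flask cap at (281,208), the bottle cap at (381,208), and the pot lid partly hidden at (198,246). The rack edges are nearly parallel to the image.

Run:
```python
from h import *
im=cv2.imread('pics/w1.png')[125:285,130:430];cv2.imwrite('pics/w1c.png',cv2.resize(im,None,fx=2.6,fy=2.6,interpolation=cv2.INTER_CUBIC))
g=lambda n,p,z:print(n,ray('w1',*p,z)[:2].round(4))
g('bottle',(381,208),.108);g('flask',(281,208),.106);g('jar',(188,205),.1);g('pot',(198,246),.052)
for p in [(149,147),(417,146)]:g('front',p,.008)
g('flaskbody tl',(259,181),.082);g('tr',(303,180),.082)
```

```text
bottle [0.5954 0.0856]
flask [ 0.5834 -0.0039]
jar [ 0.5701 -0.0887]
pot [ 0.6261 -0.1008]
front [ 0.5166 -0.1447]
front [0.5574 0.1546]
flaskbody tl [ 0.56   -0.0219]
tr [0.5649 0.0199]
```

View pics/w1c.png

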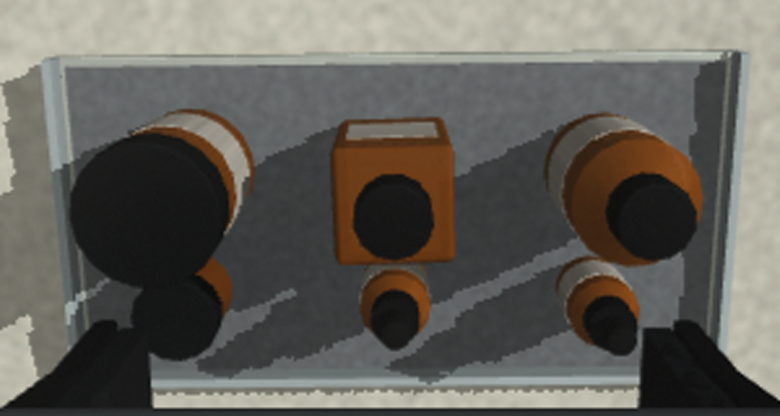

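```bash
python3 -c "
from h import *
go((.596,.0861,.2,3.006),(.596,.0861,.067,3.006))"
```

```text
t 2.55 pos [ 0.5702 -0.0017  0.2997] rot [3.1409e+00 1.0000e-04 3.0022e+00] open 87.1 grip 0.0 F [0.2 0.4 0.6]
row [-0.0134  0.0904  0.0998] spin -0.2
row [-0.0134  0.0903  0.2328] spin -0.2
```

```bash
python3 -m crank '[[[-0.0134,0.0904,0.08],0,0.075],[[-0.0134,0.0904,0.08],0,0.075],[[-0.0134,0.0904,0.08],0,0.075],[[-0.0134,0.0904,0.08],0,0.075],[[-0.0134,0.0904,0.1],0,0.075],[[-0.0134,0.0904,0.1],0,0.075],[[-0.0134,0.0904,0.1],0,0.075]]'; python3 -c "
from h import *
go((.596,.0861,.067,3.006))
snap('wrist','w2')"
```

```text
t: 3.25
ee_pos: [0.5968, 0.0828, 0.201]
eef_rot: [3.142, 0.001, 2.998]
wrist_force: [-0.9, 0.1, 0.2]
opening: 0.862
grasp_force: 0.0
t 3.25 pos [0.5968 0.0828 0.201 ] rot [3.1416e+00 1.3000e-03 2.9978e+00] open 75.0 grip 0.0 F [-0.9  0.1  0.2]
row [0.0014 0.0032 0.134 ] spin -0.5
```

View pics/w2.png

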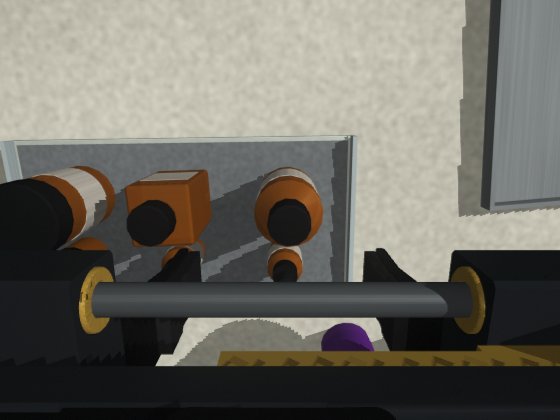

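The bottle cap is at (289,220), a few px right of the finger midline.

```bash
python3 -c "
from h import *
print(ray('w2',289,220,.108))
go((.596,.0861,.067,3.006))"
```

```text
[0.59399366 0.08741977 0.108     ]
t 3.3 pos [0.5971 0.0831 0.2014] rot [3.141e+00 2.100e-03 2.998e+00] open 74.7 grip 0.0 F [-1.   0.5  0. ]
row [0.0018 0.0027 0.1344] spin -0.5
```

```bash
python3 -m crank '[[[0.002,0.003,0.03],-0.5,0.075],[[0.002,0.003,0.06],-0.5,0.075],[[0.002,0.003,0.09],-0.5,0.075],[[0.002,0.003,0.115],-0.5,0.075],[[0.002,0.003,0.134],-0.5,0.075],[[0.002,0.003,0.134],-0.5,0.075],[[0.002,0.003,0.134],-0.5,0.075]]'; python3 -c "
from h import *
go((.5955,.0865,.067,3.006))"
```

```text
t: 4.0
ee_pos: [0.5958, 0.0874, 0.067]
eef_rot: [3.141, 0.002, 3.008]
wrist_force: [-0.6, -1.2, 0.3]
opening: 0.862
grasp_force: 0.0
t 4.0 pos [0.5958 0.0874 0.067 ] rot [3.1411e+00 1.6000e-03 3.0079e+00] open 75.0 grip 0.0 F [-0.6 -1.2  0.3]
row [ 0.0002 -0.0009 -0.    ] spin 0.1
```

Close and lift a little.

```bash
python3 -m crank '[[[0,-0.001,0],0,0.06],[[0,-0.001,0],0,0.054],[[0,-0.001,0],0,0.05],[[0,-0.001,0],0,0.045],[[0,-0.001,0],0,0.04],[[0,-0.001,0],0,0.04],[[0,-0.001,0],0,0.04],[[0,-0.001,0],0,0.04]]' 20; python3 -c "
from h import *
go((.5955,.0865,.2,3.006))"
```

```text
t: 4.8
ee_pos: [0.5952, 0.0873, 0.0662]
eef_rot: [3.141, 0.001, 3.009]
wrist_force: [-1.1, 1.2, 5.1]
opening: 0.567
grasp_force: 20.0
t 4.8 pos [0.5952 0.0873 0.0662] rot [3.1407e+00 8.0000e-04 3.0088e+00] open 49.3 grip 20.0 F [-1.1  1.2  5.1]
row [-0.0005 -0.0006 -0.1338] spin 0.2
```

```bash
python3 -m crank '[[[0,0,-0.03],0,0.04],[[0,0,-0.07],0,0.04],[[0,0,-0.11],0,0.04],[[0,0,-0.14],0,0.04],[[0.045,0.08,-0.14],0,0.04],[[0.045,0.12,-0.14],0,0.04],[[0.045,0.16,-0.14],0,0.04],[[0.045,0.20,-0.14],0,0.04],[[0.045,0.235,-0.14],0,0.04],[[0.045,0.235,-0.14],0,0.04],[[0.045,0.235,-0.14],0,0.04]]' 20; python3 -c "
from h import *
snap('wrist','w3');go((.582,.3246,.066,3.006))"
```

```text
t: 5.9
ee_pos: [0.5803, 0.3265, 0.2035]
eef_rot: [-3.138, -0.002, 3.011]
wrist_force: [0.0, -1.3, -1.8]
opening: 0.567
grasp_force: 20.0
t 5.95 pos [0.5811 0.3244 0.204 ] rot [-3.1384e+00 -1.1000e-03  3.0082e+00] open 49.5 grip 20.0 F [-0.  -1.7 -1.6]
row [-0.001   0.0008  0.138 ] spin 0.1
```

View pics/w3.png

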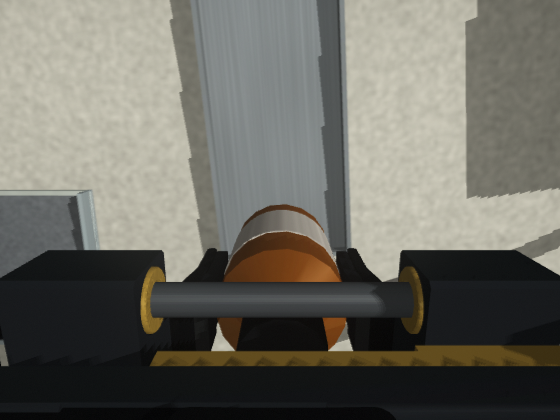

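The bottle hangs upright at about x=283. The tray's outer edges run (195,0)–(217,240) on the left and (343,0)–(349,240) on the right.

```bash
python3 -c "
from h import *
for p in [(195,2),(217,240),(343,2),(349,240)]: print(ray('w3',*p,.016).round(4))
go((.582,.3246,.066,3.006))"
```

```text
[0.4188 0.2784 0.016 ]
[0.6138 0.2616 0.016 ]
[0.4338 0.3929 0.016 ]
[0.6294 0.3809 0.016 ]
t 5.95 pos [0.5811 0.3244 0.204 ] rot [-3.1384e+00 -1.1000e-03  3.0082e+00] open 49.5 grip 20.0 F [-0.  -1.7 -1.6]
row [-0.001   0.0008  0.138 ] spin 0.1
```

```bash
python3 -m crank '[[[0,0,0.04],0,0.04],[[0,0,0.08],0,0.04],[[0,0,0.11],0,0.04],[[0,0,0.125],0,0.04],[[0,0,0.134],0,0.04],[[0,0,0.14],0,0.04],[[0,0,0.14],0,0.04],[[0,0,0.14],0,0.04]]'; python3 -c "
from h import *
go((.582,.3246,.066,3.006))"
```

```text
t: 6.75
ee_pos: [0.5823, 0.326, 0.0671]
eef_rot: [3.14, 0.002, 3.008]
wrist_force: [-0.3, -1.1, -1.2]
opening: 0.571
grasp_force: 20.0
t 6.75 pos [0.5823 0.326  0.0671] rot [3.1400e+00 1.8000e-03 3.0084e+00] open 49.6 grip 20.0 F [-0.3 -1.1 -1.2]
row [ 0.0001 -0.0015  0.0011] spin 0.1
```

```bash
python3 -m crank '[[[0,0,0.001],0,0.04],[[0,0,0.002],0,0.04],[[0,0,0.003],0,0.04],[[0,0,0.003],0,0.04],[[0,0,0.003],0,0.04]]'
```

```text
t: 7.25
ee_pos: [0.5813, 0.3257, 0.0626]
eef_rot: [3.142, 0.0, 3.009]
wrist_force: [-0.2, 0.9, -2.5]
opening: 0.57
grasp_force: 20.0
```

```bash
python3 -m crank '[[[0,0,0.0005],0,0.04],[[0,0,0.001],0,0.04],[[0,0,0.001],0,0.04]]'; python3 -m crank '[[[0,0,0],0,0.052],[[0,0,0],0,0.056],[[0,0,0],0,0.075],[[0,0,0],0,0.075],[[0,0,0],0,0.075]]'
```

```text
t: 7.55
ee_pos: [0.5814, 0.3257, 0.0623]
eef_rot: [3.141, 0.0, 3.009]
wrist_force: [-2.2, -1.0, 2.6]
opening: 0.569
grasp_force: 20.0
t: 8.05
ee_pos: [0.5814, 0.3257, 0.0615]
eef_rot: [3.142, 0.0, 3.009]
wrist_force: [0.7, -0.3, 0.6]
opening: 0.814
grasp_force: 0.0
```

```bash
python3 -c "
from h import *
go((.5836,-.0034,.2,3.006),(.5836,-.0034,.067,3.006))"
```

```text
t 8.05 pos [0.5814 0.3257 0.0615] rot [3.1415e+00 1.0000e-04 3.0085e+00] open 70.8 grip 0.0 F [ 0.7 -0.3  0.6]
row [-0.0459 -0.3259 -0.1385] spin 0.1
row [-0.0459 -0.3259 -0.0055] spin 0.1
```

```bash
python3 -m crank '[[[0,0,-0.04],0,0.075],[[0,0,-0.08],0,0.075],[[0,0,-0.11],0,0.075],[[-0.046,-0.326,-0.139],0,0.075],[[-0.046,-0.326,-0.139],0,0.075],[[-0.046,-0.326,-0.139],0,0.075],[[-0.046,-0.326,-0.139],0,0.075],[[-0.046,-0.326,-0.139],0,0.075],[[-0.046,-0.326,-0.139],0,0.075],[[-0.046,-0.326,-0.139],0,0.075],[[-0.046,-0.326,-0.139],0,0.075],[[-0.046,-0.326,-0.139],0,0.075]]'; python3 -m crank '[[[0,0,0],0,0.075],[[0,0,0],0,0.075]]';python3 -c "
from h import *
snap('wrist','w4');go((.5836,-.0034,.067,3.006))"
```

```text
t: 9.25
ee_pos: [0.5837, -0.0041, 0.2008]
eef_rot: [3.141, 0.0, 3.006]
wrist_force: [-0.6, 0.5, -0.1]
opening: 0.859
grasp_force: 0.0
t: 9.45
ee_pos: [0.5837, -0.0014, 0.2002]
eef_rot: [3.141, -0.001, 3.012]
wrist_force: [0.3, -0.0, -1.0]
opening: 0.866
grasp_force: 0.0
t 9.5 pos [ 0.5837 -0.0017  0.2003] rot [ 3.1413e+00 -4.0000e-04  3.0115e+00] open 75.1 grip 0.0 F [-0.6  0.2  0.3]
row [-0.0002 -0.0018  0.1333] spin 0.3
```

View pics/w4.png

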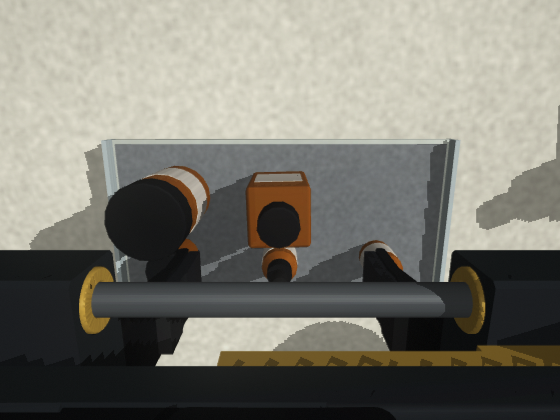

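The flask cap is at (278.5,222) and its body is square to the image. The jar lid is at (149,219).

```bash
python3 -c "
from h import *
print(ray('w4',278.5,222,.106),ray('w4',149,219,.1))
print(ray('w4',248,245,.082),ray('w4',311,245,.082))"
```

```text
[ 0.58141763 -0.00369327  0.106     ] [ 0.56998684 -0.08824668  0.1       ]
[ 0.60247702 -0.02884391  0.082     ] [0.60839778 0.01623506 0.082     ]
```

```bash
python3 -m crank '[[[0,-0.002,0.03],0,0.075],[[0,-0.002,0.06],0,0.075],[[0,-0.002,0.09],0,0.075],[[0,-0.002,0.115],0,0.075],[[0,-0.002,0.133],0,0.075],[[0,-0.002,0.133],0,0.075],[[0,-0.002,0.133],0,0.075]]'; python3 -c "
from h import *
go((.583,-.0036,.067,3.008))"
```

```text
t: 10.2
ee_pos: [0.5835, -0.0049, 0.0677]
eef_rot: [-3.141, -0.0, 3.01]
wrist_force: [0.5, -0.2, 0.6]
opening: 0.864
grasp_force: 0.0
t 10.2 pos [ 0.5835 -0.0049  0.0677] rot [-3.1414e+00 -2.0000e-04  3.0097e+00] open 75.1 grip 0.0 F [ 0.5 -0.2  0.6]
row [0.0007 0.0012 0.0007] spin 0.1
```

```bash
python3 -m crank '[[[0,0.001,0.001],0,0.06],[[0,0.001,0.001],0,0.054],[[0,0.001,0.001],0,0.048],[[0,0.001,0.001],0,0.044],[[0,0.001,0.001],0,0.04],[[0,0.001,0.001],0,0.036],[[0,0.001,0.001],0,0.036],[[0,0.001,0.001],0,0.036]]' 20;  python3 -c "
from h import *
go((.492,.3305,.2,3.008))"
```

```text
t: 11.0
ee_pos: [0.5839, -0.0044, 0.067]
eef_rot: [3.141, 0.001, 3.009]
wrist_force: [-0.5, -0.5, 3.3]
opening: 0.529
grasp_force: 19.9
t 11.0 pos [ 0.5839 -0.0044  0.067 ] rot [3.1411e+00 6.0000e-04 3.0086e+00] open 46.0 grip 19.9 F [-0.5 -0.5  3.3]
row [ 0.1354  0.3198 -0.133 ] spin 0.0
```

```bash
python3 -m crank '[[[0,0,-0.03],0,0.036],[[0,0,-0.07],0,0.036],[[0,0,-0.11],0,0.036],[[0,0,-0.135],0,0.036],[[0.137,0.32,-0.135],0,0.036],[[0.137,0.32,-0.135],0,0.036],[[0.137,0.32,-0.135],0,0.036],[[0.137,0.32,-0.135],0,0.036],[[0.137,0.32,-0.135],0,0.036],[[0.137,0.32,-0.135],0,0.036],[[0.137,0.32,-0.135],0,0.036],[[0.137,0.32,-0.135],0,0.036]]'; python3 -m crank '[[[0,0,0],0,0.036],[[0,0,0],0,0.036]]'; python3 -c "
from h import *
go((.490,.332,.2,3.008),(.490,.332,.063,3.008))"
```

```text
t: 12.2
ee_pos: [0.4852, 0.3398, 0.2002]
eef_rot: [3.139, -0.004, 3.021]
wrist_force: [-1.0, 0.1, -1.8]
opening: 0.526
grasp_force: 19.9
t: 12.4
ee_pos: [0.4907, 0.329, 0.201]
eef_rot: [-3.14, -0.0, 3.007]
wrist_force: [0.2, -1.1, -0.8]
opening: 0.524
grasp_force: 19.9
t 12.4 pos [0.4907 0.329  0.201 ] rot [-3.1398 -0.      3.0067] open 45.6 grip 19.9 F [ 0.2 -1.1 -0.8]
row [0.0011 0.0029 0.001 ] spin -0.1
row [0.0011 0.0031 0.138 ] spin -0.1
```

```bash
python3 -m crank '[[[0.001,0.002,0.04],0,0.036],[[0.001,0.002,0.08],0,0.036],[[0.001,0.002,0.11],0,0.036],[[0.001,0.002,0.128],0,0.036],[[0.001,0.002,0.134],0,0.036],[[0.001,0.002,0.136],0,0.036],[[0.001,0.002,0.137],0,0.036],[[0.001,0.002,0.137],0,0.036]]'; python3 -m crank '[[[0,0,0.0005],0,0.036],[[0,0,0.001],0,0.036],[[0,0,0.001],0,0.036]]'
```

```text
t: 13.2
ee_pos: [0.4904, 0.3331, 0.0659]
eef_rot: [3.14, 0.002, 3.008]
wrist_force: [0.4, 0.4, 0.1]
opening: 0.527
grasp_force: 19.9
t: 13.5
ee_pos: [0.4896, 0.3331, 0.0639]
eef_rot: [3.141, 0.0, 3.009]
wrist_force: [0.3, 0.6, -2.2]
opening: 0.529
grasp_force: 19.9
```

```bash
python3 -m crank '[[[0,0,0.0005],0,0.036],[[0,0,0.001],0,0.036],[[0,0,0.001],0,0.036]]';  python3 -m crank '[[[0,0,0.0005],0,0.036],[[0,0,0.0005],0,0.036]]'; python3 -m crank '[[[0,0,0],0,0.049],[[0,0,0],0,0.053],[[0,0,0],0,0.075],[[0,0,0],0,0.075],[[0,0,0],0,0.075]]';python3 -c "
from h import *
go((.5700,-.0890,.2,3.008))"
```

```text
t: 13.8
ee_pos: [0.4895, 0.3331, 0.063]
eef_rot: [3.141, -0.0, 3.009]
wrist_force: [-0.2, -0.7, 2.8]
opening: 0.528
grasp_force: 19.9
t: 14.0
ee_pos: [0.4895, 0.3331, 0.063]
eef_rot: [3.141, -0.0, 3.009]
wrist_force: [-2.0, -1.4, 6.1]
opening: 0.524
grasp_force: 19.9
t: 14.5
ee_pos: [0.4895, 0.3329, 0.0619]
eef_rot: [-3.142, -0.0, 3.009]
wrist_force: [-0.2, -0.5, 0.1]
opening: 0.79
grasp_force: 0.0
t 14.5 pos [0.4895 0.3329 0.0619] rot [-3.1415 -0.      3.0085] open 68.7 grip 0.0 F [-0.2 -0.5  0.1]
row [-0.1358 -0.4075 -0.1381] spin 0.0
```

```bash
python3 -m crank '[[[0,0,-0.04],0,0.075],[[0,0,-0.08],0,0.075],[[0,0,-0.12],0,0.08],[[-0.136,-0.407,-0.138],0,0.08],[[-0.136,-0.407,-0.138],0,0.08],[[-0.136,-0.407,-0.138],0,0.08],[[-0.136,-0.407,-0.138],0,0.08],[[-0.136,-0.407,-0.138],0,0.08],[[-0.136,-0.407,-0.138],0,0.08],[[-0.136,-0.407,-0.138],0,0.08],[[-0.136,-0.407,-0.138],0,0.08],[[-0.136,-0.407,-0.138],0,0.08]]'; python3 -m crank '[[[-0.001,-0.004,0],0,0.08],[[-0.001,-0.004,0],0,0.08],[[-0.001,-0.004,0],0,0.08]]';python3 -c "
from h import *
snap('wrist','w5');go((.5700,-.0890,.067,3.008))"
```

```text
t: 15.7
ee_pos: [0.5702, -0.0937, 0.2007]
eef_rot: [-3.14, 0.001, 3.004]
wrist_force: [-0.1, -0.7, -0.6]
opening: 0.922
grasp_force: 0.0
t: 16.0
ee_pos: [0.5707, -0.0906, 0.1997]
eef_rot: [3.14, -0.001, 3.011]
wrist_force: [0.3, 1.2, 0.5]
opening: 0.921
grasp_force: 0.0
t 16.05 pos [ 0.5708 -0.0902  0.1997] rot [ 3.1405e+00 -6.0000e-04  3.0116e+00] open 79.9 grip 0.0 F [-0.4 -0.1  0.3]
row [0.0008 0.001  0.1327] spin 0.2
```

View pics/w5.png

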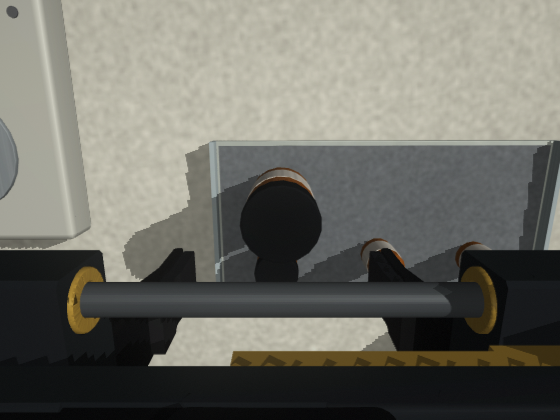

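The jar lid is centred at (281.5,220), with the pot lid just behind it at (276,268).

```bash
python3 -c "
from h import *
print(ray('w5',281.5,220,.1),ray('w5',276,270,.052))"
```

```text
[ 0.56892373 -0.09087402  0.1       ] [ 0.62388886 -0.10255321  0.052     ]
```

```bash
python3 -m crank '[[[0.001,0,0.03],0,0.08],[[0.001,0,0.06],0,0.08],[[0.001,0,0.09],0,0.08],[[0.001,0,0.115],0,0.08],[[0.001,0,0.136],0,0.08],[[0.001,0,0.136],0,0.08],[[0.001,0,0.136],0,0.08]]'; python3 -c "
from h import *
go((.570,-.0903,.064,3.008))"
```

```text
t: 16.75
ee_pos: [0.5699, -0.0911, 0.0643]
eef_rot: [3.141, -0.0, 3.011]
wrist_force: [0.5, 0.0, 0.4]
opening: 0.924
grasp_force: 0.0
t 16.75 pos [ 0.5699 -0.0911  0.0643] rot [ 3.1412e+00 -4.0000e-04  3.0106e+00] open 80.4 grip 0.0 F [0.5 0.  0.4]
row [0.     0.0008 0.0003] spin 0.1
```

```bash
python3 -m crank '[[[0,0.0005,0],0,0.065],[[0,0.0005,0],0,0.06],[[0,0.0005,0],0,0.056],[[0,0.0005,0],0,0.052],[[0,0.0005,0],0,0.048],[[0,0.0005,0],0,0.044],[[0,0.0005,0],0,0.044],[[0,0.0005,0],0,0.044]]' 20;  python3 -c "
from h import *
go((.399,.339,.2,3.008))"
```

```text
t: 17.55
ee_pos: [0.5703, -0.0918, 0.0645]
eef_rot: [3.141, 0.001, 3.009]
wrist_force: [-1.1, 1.7, 4.4]
opening: 0.624
grasp_force: 20.0
t 17.55 pos [ 0.5703 -0.0918  0.0645] rot [3.1411e+00 8.0000e-04 3.0087e+00] open 54.3 grip 20.0 F [-1.1  1.7  4.4]
row [ 0.2267  0.4044 -0.1355] spin 0.0
```

```bash
python3 -m crank '[[[0,0,-0.03],0,0.044],[[0,0,-0.07],0,0.044],[[0,0,-0.11],0,0.044],[[0,0,-0.135],0,0.044],[[0.1,0.2,-0.135],0,0.044],[[0.1,0.2,-0.135],0,0.044],[[0.1,0.2,-0.135],0,0.044],[[0.1,0.2,-0.135],0,0.044],[[0.1,0.2,-0.135],0,0.044]]'; python3 -m crank '[[[0.127,0.204,0],0,0.044],[[0.127,0.204,0],0,0.044],[[0.127,0.204,0],0,0.044],[[0.127,0.204,0],0,0.044],[[0.127,0.204,0],0,0.044],[[0.127,0.204,0],0,0.044],[[0.127,0.204,0],0,0.044],[[0.127,0.204,0],0,0.044],[[0.127,0.204,0],0,0.044]]'; python3 -c "
from h import *
go((.399,.339,.061,3.008))"
```

```text
t: 18.45
ee_pos: [0.4945, 0.1244, 0.198]
eef_rot: [3.141, -0.003, 3.015]
wrist_force: [1.0, 0.2, -1.2]
opening: 0.627
grasp_force: 20.1
t: 19.35
ee_pos: [0.3993, 0.3368, 0.1988]
eef_rot: [-3.141, -0.0, 3.006]
wrist_force: [0.3, -0.7, -1.9]
opening: 0.63
grasp_force: 20.1
t 19.35 pos [0.3993 0.3368 0.1988] rot [-3.1408 -0.      3.0056] open 54.8 grip 20.1 F [ 0.3 -0.7 -1.9]
row [0.0006 0.0022 0.1378] spin -0.1
```

```bash
python3 -m crank '[[[0.001,0,0.04],0,0.044],[[0.001,0,0.08],0,0.044],[[0.001,0,0.11],0,0.044],[[0.001,0,0.128],0,0.044],[[0.001,0,0.134],0,0.044],[[0.001,0,0.136],0,0.044],[[0.001,0,0.137],0,0.044],[[0.001,0,0.137],0,0.044]]'; python3 -m crank '[[[0,0,0.0005],0,0.044],[[0,0,0.001],0,0.044],[[0,0,0.001],0,0.044]]'; python3 -m crank '[[[0,0,0],0,0.044]]'
```

```text
t: 20.15
ee_pos: [0.3983, 0.3392, 0.0633]
eef_rot: [3.14, 0.001, 3.008]
wrist_force: [-0.2, 0.4, -1.6]
opening: 0.622
grasp_force: 20.1
t: 20.45
ee_pos: [0.3975, 0.3389, 0.0614]
eef_rot: [3.141, 0.0, 3.009]
wrist_force: [-0.1, 0.2, -1.6]
opening: 0.622
grasp_force: 20.1
t: 20.55
ee_pos: [0.3974, 0.3388, 0.0613]
eef_rot: [3.141, 0.0, 3.009]
wrist_force: [0.2, -0.9, -2.0]
opening: 0.624
grasp_force: 20.1
```

```bash
python3 -m crank '[[[0,0,0.0005],0,0.044],[[0,0,0.001],0,0.044],[[0,0,0.001],0,0.044]]'; python3 -m crank '[[[0,0,0.0005],0,0.044],[[0,0,0.0005],0,0.044]]'; python3 -m crank '[[[0,0,0],0,0.057],[[0,0,0],0,0.061],[[0,0,0],0,0.075],[[0,0,0],0,0.08],[[0,0,0],0,0.08]]';python3 -c "
from h import *
go((.626,-.1015,.2,3.008))"
```

```text
t: 20.85
ee_pos: [0.3977, 0.3388, 0.0605]
eef_rot: [3.141, 0.0, 3.008]
wrist_force: [-1.0, 0.1, 2.9]
opening: 0.624
grasp_force: 20.0
t: 21.05
ee_pos: [0.3977, 0.3389, 0.0605]
eef_rot: [3.141, 0.0, 3.008]
wrist_force: [-1.4, -1.1, 5.6]
opening: 0.625
grasp_force: 20.0
t: 21.55
ee_pos: [0.3974, 0.3386, 0.0594]
eef_rot: [-3.141, -0.0, 3.008]
wrist_force: [-0.7, 0.2, 0.7]
opening: 0.874
grasp_force: 0.0
t 21.55 pos [0.3974 0.3386 0.0594] rot [-3.1415e+00 -1.0000e-04  3.0085e+00] open 76.1 grip 0.0 F [-0.7  0.2  0.7]
row [-0.285  -0.4059 -0.1406] spin 0.0
```

```bash
python3 -m crank '[[[0,0,-0.04],0,0.08],[[0,0,-0.08],0,0.08],[[0,0,-0.12],0,0.08],[[-0.14,-0.2,-0.14],0,0.07],[[-0.14,-0.2,-0.14],0,0.07],[[-0.14,-0.2,-0.14],0,0.07],[[-0.14,-0.2,-0.14],0,0.06],[[-0.14,-0.2,-0.14],0,0.06]]'; python3 -m crank '[[[-0.145,-0.206,0.03],0,0.06],[[-0.145,-0.206,0.03],0,0.06],[[-0.145,-0.206,0.03],0,0.06],[[-0.145,-0.206,0.03],0,0.06],[[-0.145,-0.206,0.03],0,0.06],[[-0.145,-0.206,0.03],0,0.06],[[-0.145,-0.206,0.03],0,0.06],[[-0.145,-0.206,0.03],0,0.06],[[-0.145,-0.206,0.03],0,0.06]]';python3 -c "
from h import *
snap('wrist','w6');go((.626,-.1015,.037,3.008))"
```

```text
t: 22.35
ee_pos: [0.5105, 0.1194, 0.2001]
eef_rot: [3.141, 0.001, 3.008]
wrist_force: [-0.1, 0.8, -0.2]
opening: 0.723
grasp_force: 0.0
t: 23.25
ee_pos: [0.626, -0.0991, 0.1698]
eef_rot: [3.14, 0.0, 3.012]
wrist_force: [-0.4, 0.1, 0.4]
opening: 0.691
grasp_force: 0.0
t 23.3 pos [ 0.6261 -0.0993  0.1699] rot [3.1402e+00 3.0000e-04 3.0115e+00] open 60.3 grip 0.0 F [-0.2  0.2  0.3]
row [-0.0002 -0.0024  0.1329] spin 0.2
```

View pics/w6.png

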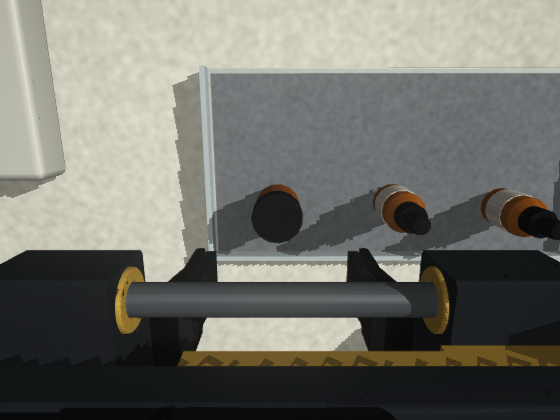

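The pot lid is at (276.5,217). The droppers are clear, at (404,210) and (520,215).

```bash
python3 -c "
from h import *
print(ray('w6',276.5,217,.052))"
```

```text
[ 0.62671099 -0.10320995  0.052     ]
```

```bash
python3 -m crank '[[[0,-0.003,0.04],0,0.06],[[0,-0.003,0.08],0,0.06],[[0,-0.003,0.11],0,0.06],[[0,-0.003,0.125],0,0.06],[[0,-0.003,0.132],0,0.06],[[0,-0.003,0.132],0,0.06],[[0,-0.003,0.132],0,0.06]]'; python3 -m crank '[[[0,0,0],0,0.045],[[0,0,0],0,0.04],[[0,0,0],0,0.036],[[0,0,0],0,0.032],[[0,0,0],0,0.028],[[0,0,0],0,0.028],[[0,0,0],0,0.028],[[0,0,0],0,0.028]]' 12;  python3 -c "
from h import *
go((.4985,-.3353,.2,3.008))"
```

```text
t: 24.0
ee_pos: [0.6269, -0.1045, 0.0393]
eef_rot: [3.141, 0.003, 3.009]
wrist_force: [0.0, 0.2, -0.2]
opening: 0.696
grasp_force: 0.0
t: 24.8
ee_pos: [0.6259, -0.1043, 0.0379]
eef_rot: [3.141, 0.0, 3.009]
wrist_force: [-1.2, 1.2, 3.0]
opening: 0.41
grasp_force: 12.1
t 24.8 pos [ 0.6259 -0.1043  0.0379] rot [3.1411e+00 4.0000e-04 3.0086e+00] open 35.7 grip 12.1 F [-1.2  1.2  3. ]
row [ 0.0956 -0.2458 -0.1623] spin 0.0
```

```bash
python3 -m crank '[[[0,0,-0.03],0,0.028],[[0,0,-0.07],0,0.028],[[0,0,-0.11],0,0.028],[[0,0,-0.13],0,0.028],[[0.095,-0.246,-0.13],0,0.028],[[0.095,-0.246,-0.13],0,0.028],[[0.095,-0.246,-0.13],0,0.028],[[0.095,-0.246,-0.13],0,0.028],[[0.095,-0.246,-0.13],0,0.028],[[0.095,-0.246,-0.13],0,0.028],[[0.095,-0.246,-0.13],0,0.028],[[0.095,-0.246,-0.13],0,0.028]]'; python3 -m crank '[[[0,0,0],0,0.028],[[0,0,0],0,0.028]]'; python3 -c "
from h import *
snap('top','t2');snap('wrist','w7');go((.4985,-.3353,.078,3.008))
a=cv2.imread('pics/w7.png');b=cv2.imread('pics/t2.png')[200:340,340:500]
b=cv2.resize(b,(480,420));c=np.hstack([a,b]);cv2.imwrite('pics/m7.png',cv2.resize(c,(800,323)))
print(ctrl.get_state()['joints'].round(2))"
```

```text
t: 26.0
ee_pos: [0.4994, -0.3346, 0.167]
eef_rot: [3.14, -0.0, 3.009]
wrist_force: [-0.3, 0.5, -0.5]
opening: 0.409
grasp_force: 12.2
t: 26.2
ee_pos: [0.5002, -0.3337, 0.1672]
eef_rot: [3.141, -0.0, 3.012]
wrist_force: [0.2, 0.2, -1.4]
opening: 0.415
grasp_force: 12.2
t 26.3 pos [ 0.4998 -0.3344  0.1674] rot [ 3.1413e+00 -1.0000e-04  3.0111e+00] open 35.7 grip 12.2 F [0.5 0.  0.1]
row [ 0.0011 -0.0011  0.0894] spin 0.2
[-0.08  0.33  0.76  1.7  -0.24  1.21  2.18]
```

View pics/m7.png

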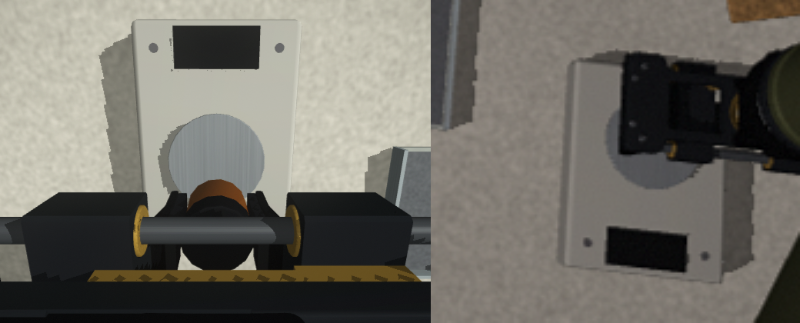

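The wrist view shows the pot upright and laterally on the pan's axis. The pan's centre is at about (282,208) in full-image pixels, estimated from its left and right extremes and its top edge.

```bash
python3 -c "
from h import *
for p in [(282,208),(220,208),(344,208),(282,148)]:print(ray('w7',*p,.046))"
```

```text
[ 0.49553994 -0.3336186   0.046     ]
[ 0.48980335 -0.37733753  0.046     ]
[ 0.50128017 -0.28987191  0.046     ]
[ 0.4536993  -0.32815883  0.046     ]
```

```bash
python3 -m crank '[[[0.0015,0,0.03],0,0.028],[[0.0015,0,0.06],0,0.028],[[0.0015,0,0.078],0,0.028],[[0.0015,0,0.085],0,0.028],[[0.0015,0,0.088],0,0.028],[[0.0015,0,0.088],0,0.028],[[0.0015,0,0.088],0,0.028]]'; python3 -m crank '[[[0,0,0.0005],0,0.028],[[0,0,0.001],0,0.028],[[0,0,0.001],0,0.028]]'; python3 -m crank '[[[0,0,0.0005],0,0.028],[[0,0,0.001],0,0.028],[[0,0,0.001],0,0.028]]'
```

```text
t: 27.0
ee_pos: [0.4982, -0.336, 0.0807]
eef_rot: [-3.141, 0.002, 3.009]
wrist_force: [-0.0, -0.4, 0.0]
opening: 0.408
grasp_force: 12.2
t: 27.3
ee_pos: [0.4975, -0.3356, 0.0789]
eef_rot: [3.142, 0.001, 3.008]
wrist_force: [0.5, -0.2, -0.5]
opening: 0.412
grasp_force: 12.2
t: 27.6
ee_pos: [0.4973, -0.3355, 0.0774]
eef_rot: [3.141, -0.0, 3.009]
wrist_force: [-1.1, 0.1, 0.1]
opening: 0.412
grasp_force: 12.2
```

```bash
python3 -m crank '[[[0,0,0.0005],0,0.028],[[0,0,0.001],0,0.028],[[0,0,0.001],0,0.028]]'; python3 -m crank '[[[0,0,0.0005],0,0.028],[[0,0,0.0005],0,0.028]]'; python3 -m crank '[[[0,0,0],0,0.038],[[0,0,0],0,0.042],[[0,0,0],0,0.06],[[0,0,0],0,0.06],[[0,0,0],0,0.06]]'
```

```text
t: 27.9
ee_pos: [0.4974, -0.3355, 0.0765]
eef_rot: [3.141, -0.0, 3.008]
wrist_force: [-0.3, -0.1, -1.3]
opening: 0.413
grasp_force: 12.2
t: 28.1
ee_pos: [0.4974, -0.3355, 0.076]
eef_rot: [3.141, -0.0, 3.009]
wrist_force: [-1.3, 0.9, -0.4]
opening: 0.411
grasp_force: 12.2
t: 28.6
ee_pos: [0.4974, -0.3355, 0.0761]
eef_rot: [3.142, 0.0, 3.009]
wrist_force: [0.0, -1.1, -0.3]
opening: 0.648
grasp_force: 0.0
```

```bash
python3 -c "
from h import *
go((.56,0,.2,3.008))"; python3 -m crank '[[[0,0,-0.04],0,0.06],[[0,0,-0.08],0,0.06],[[0,0,-0.12],0,0.08],[[-0.108,0.324,-0.125],0,0.08],[[-0.108,0.324,-0.125],0,0.08],[[-0.108,0.324,-0.125],0,0.08],[[-0.108,0.324,-0.125],0,0.08],[[-0.108,0.324,-0.125],0,0.08],[[-0.108,0.324,-0.125],0,0.08],[[-0.108,0.324,-0.125],0,0.08],[[-0.108,0.324,-0.125],0,0.08]]'; python3 -c "
from h import *
go((.3975,.3388,.2,3.008))"
```

```text
t 28.6 pos [ 0.4974 -0.3355  0.0761] rot [3.1415e+00 1.0000e-04 3.0085e+00] open 56.4 grip 0.0 F [ 0.  -1.1 -0.3]
row [-0.0175  0.3409 -0.1239] spin 0.0
t: 29.7
ee_pos: [0.6496, -0.0189, 0.2002]
eef_rot: [3.138, -0.0, 3.02]
wrist_force: [-0.4, 0.6, 0.1]
opening: 0.917
grasp_force: 0.0
t 29.7 pos [ 0.6496 -0.0189  0.2002] rot [ 3.1376e+00 -1.0000e-04  3.0204e+00] open 79.8 grip 0.0 F [-0.4  0.6  0.1]
row [0.2935 0.3246 0.0015] spin 0.7
```

```bash
python3 -m crank '[[[0.29,0.33,0],0.7,0.08],[[0.29,0.33,0],0.7,0.08],[[0.29,0.33,0],0.7,0.08],[[0.29,0.33,0],0.7,0.08],[[0.29,0.33,0],0.7,0.08],[[0.29,0.33,0],0.7,0.08],[[0.29,0.33,0],0.7,0.08],[[0.29,0.33,0],0.7,0.08],[[0.29,0.33,0],0.7,0.08],[[0.29,0.33,0],0.7,0.08],[[0.29,0.33,0],0.7,0.08],[[0.29,0.33,0],0.7,0.08]]'; python3 -c "
from h import *
snap('top','t3');a=cv2.imread('pics/t3.png')[170:350,90:490];cv2.imwrite('pics/t3c.png',cv2.resize(a,None,fx=2,fy=2,interpolation=cv2.INTER_CUBIC))
go((.3975,.3388,.2,3.008),(.3975,.3388,.0605,3.008))"
```

```text
t: 30.9
ee_pos: [0.4049, 0.3352, 0.2011]
eef_rot: [-3.141, 0.001, 2.994]
wrist_force: [0.8, -0.7, 0.4]
opening: 0.924
grasp_force: 0.0
t 30.95 pos [0.4051 0.335  0.2011] rot [-3.1413e+00  5.0000e-04  2.9931e+00] open 79.9 grip 0.0 F [ 0.6 -0.4  0.4]
row [0.008  0.0026 0.0011] spin -0.9
row [0.0081 0.0027 0.1406] spin -0.9
```

View pics/t3c.png

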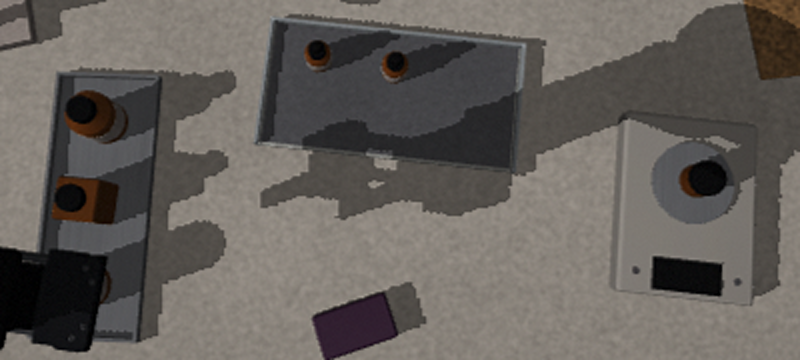

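The pot stands upright on the pan, with its lid at about (443,259.5). All three containers stand in the tray.

```bash
python3 -c "
from h import *
print(ray('t3',442.8,259.3,.09),ray('t3',437.8,260.3,.046))"; python3 -m crank '[[[0.008,0.003,0.03],-0.9,0.08],[[0.008,0.003,0.06],-0.9,0.08],[[0.008,0.003,0.09],-0.9,0.08],[[0.008,0.003,0.12],-0.9,0.08],[[0.008,0.003,0.1395],-0.9,0.08],[[0.008,0.003,0.1395],-0.9,0.08],[[0.008,0.003,0.1395],-0.9,0.08]]';  python3 -c "
from h import *
go((.3975,.3388,.0605,3.008))"
```

```text
[ 0.49776438 -0.33038432  0.09      ] [ 0.49928117 -0.33609133  0.046     ]
t: 31.65
ee_pos: [0.3973, 0.34, 0.062]
eef_rot: [-3.141, 0.0, 3.01]
wrist_force: [-0.5, -0.5, 0.3]
opening: 0.922
grasp_force: 0.0
t 31.65 pos [0.3973 0.34   0.062 ] rot [-3.1413e+00  4.0000e-04  3.0098e+00] open 80.2 grip 0.0 F [-0.5 -0.5  0.3]
row [-0.0004 -0.0012  0.0015] spin 0.1
```

```bash
python3 -m crank '[[[0,-0.001,0.0005],0,0.065],[[0,-0.001,0.0005],0,0.06],[[0,-0.001,0.0005],0,0.056],[[0,-0.001,0.0005],0,0.052],[[0,-0.001,0.0005],0,0.048],[[0,-0.001,0.0005],0,0.044],[[0,-0.001,0.0005],0,0.044],[[0,-0.001,0.0005],0,0.044]]' 20;  python3 -c "
from h import *
go((.570,-.0908,.0645,3.008))"
```

```text
t: 32.45
ee_pos: [0.3964, 0.34, 0.0615]
eef_rot: [3.141, 0.0, 3.012]
wrist_force: [-1.4, -1.7, 5.1]
opening: 0.626
grasp_force: 20.0
t 32.45 pos [0.3964 0.34   0.0615] rot [3.1413e+00 2.0000e-04 3.0118e+00] open 54.5 grip 20.0 F [-1.4 -1.7  5.1]
row [-0.2279 -0.4047 -0.0031] spin 0.2
```

```bash
python3 -m crank '[[[0,0,-0.03],0,0.044],[[0,0,-0.07],0,0.044],[[0,0,-0.11],0,0.044],[[0,0,-0.135],0,0.044],[[-0.11,-0.2,-0.138],0,0.044],[[-0.11,-0.2,-0.138],0,0.044],[[-0.11,-0.2,-0.138],0,0.044],[[-0.11,-0.2,-0.138],0,0.044],[[-0.11,-0.2,-0.138],0,0.044]]'; python3 -m crank '[[[-0.117,-0.205,0],0,0.044],[[-0.117,-0.205,0],0,0.044],[[-0.117,-0.205,0],0,0.044],[[-0.117,-0.205,0],0,0.044],[[-0.117,-0.205,0],0,0.044],[[-0.117,-0.205,0],0,0.044],[[-0.117,-0.205,0],0,0.044],[[-0.117,-0.205,0],0,0.044],[[-0.117,-0.205,0],0,0.044]]'; python3 -c "
from h import *
go((.569,-.0910,.065,3.009))"
```

```text
t: 33.35
ee_pos: [0.4802, 0.1227, 0.1986]
eef_rot: [-3.14, 0.0, 3.007]
wrist_force: [0.1, -1.0, -1.2]
opening: 0.624
grasp_force: 20.0
t: 34.25
ee_pos: [0.5687, -0.0889, 0.1987]
eef_rot: [3.141, -0.001, 3.015]
wrist_force: [-0.5, -1.1, -1.8]
opening: 0.624
grasp_force: 20.0
t 34.25 pos [ 0.5687 -0.0889  0.1987] rot [ 3.1405e+00 -7.0000e-04  3.0149e+00] open 54.3 grip 20.0 F [-0.5 -1.1 -1.8]
row [-0.0007 -0.0022  0.1337] spin 0.3
```

```bash
python3 -m crank '[[[-0.001,-0.001,0.04],0.3,0.044],[[-0.001,-0.001,0.08],0.3,0.044],[[-0.001,-0.001,0.11],0.3,0.044],[[-0.001,-0.001,0.125],0.3,0.044],[[-0.001,-0.001,0.13],0.3,0.044],[[-0.001,-0.001,0.13],0.3,0.044],[[-0.001,-0.001,0.13],0.3,0.044]]'; python3 -m crank '[[[0,0,0],0,0.044],[[0,0,0],0,0.044]]'; python3 -c "
from h import *
go((.569,-.0910,.065,3.009))"
```

```text
t: 34.95
ee_pos: [0.5711, -0.0921, 0.0707]
eef_rot: [3.141, 0.003, 3.007]
wrist_force: [-0.3, 0.1, -2.0]
opening: 0.627
grasp_force: 20.0
t: 35.15
ee_pos: [0.5706, -0.0921, 0.0702]
eef_rot: [3.141, 0.002, 3.007]
wrist_force: [0.2, 0.2, -2.2]
opening: 0.627
grasp_force: 20.0
t 35.15 pos [ 0.5706 -0.0921  0.0702] rot [3.1410e+00 2.1000e-03 3.0068e+00] open 54.5 grip 20.0 F [ 0.2  0.2 -2.2]
row [0.0017 0.0009 0.0052] spin -0.1
```

```bash
python3 -m crank '[[[0.001,0.001,0.002],0,0.044],[[0.001,0.001,0.003],0,0.044],[[0.001,0.001,0.004],0,0.044],[[0.001,0.001,0.004],0,0.044]]'; python3 -m crank '[[[0,0,0.0005],0,0.044],[[0,0,0.001],0,0.044],[[0,0,0.001],0,0.044]]';python3 -c "
from h import *
go((.569,-.0910,.065,3.009))"
```

```text
t: 35.55
ee_pos: [0.5691, -0.0908, 0.0657]
eef_rot: [3.141, 0.0, 3.007]
wrist_force: [-2.8, 0.9, 3.8]
opening: 0.626
grasp_force: 20.0
t: 35.85
ee_pos: [0.5695, -0.0909, 0.0657]
eef_rot: [3.14, 0.001, 3.007]
wrist_force: [-4.3, 1.2, 10.2]
opening: 0.624
grasp_force: 20.0
t 35.85 pos [ 0.5695 -0.0909  0.0657] rot [3.1404e+00 9.0000e-04 3.0067e+00] open 54.3 grip 20.0 F [-4.3  1.2 10.2]
row [ 0.0005 -0.0001  0.0007] spin -0.1
```

Contact made (10 N). Ease off, release, lift, and go to the flask.

```bash
python3 -m crank '[[[0,0,-0.001],0,0.044],[[0,0,-0.001],0,0.057],[[0,0,-0.001],0,0.061],[[0,0,-0.001],0,0.075],[[0,0,-0.001],0,0.075],[[0,0,-0.001],0,0.075]]'; python3 -m crank '[[[0,0,-0.04],0,0.075],[[0,0,-0.08],0,0.075],[[0,0,-0.12],0,0.075],[[0,0,-0.135],0,0.075]]';python3 -c "
from h import *
snap('wrist','w8')
go((.4895,.333,.2,3.009))"
```

```text
t: 36.45
ee_pos: [0.5689, -0.091, 0.0649]
eef_rot: [-3.142, -0.0, 3.007]
wrist_force: [0.0, 0.2, 0.7]
opening: 0.837
grasp_force: 0.0
t: 36.85
ee_pos: [0.5708, -0.0917, 0.2042]
eef_rot: [3.141, 0.006, 3.006]
wrist_force: [0.1, -0.3, -0.7]
opening: 0.857
grasp_force: 0.0
t 36.9 pos [ 0.5713 -0.0916  0.205 ] rot [3.1401 0.0074 3.0065] open 75.1 grip 0.0 F [ 1.5 -1.2  1.4]
row [0.1383 0.4097 0.0046] spin -0.1
```

View pics/w8.png

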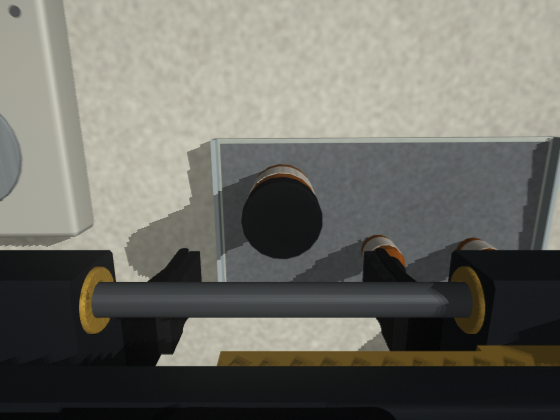

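The jar stands upright with its lid at (282,218). Its offset from the rack corner at (212,141) matches the view before it was moved, so it is back on its spot. On to the flask.

```bash
python3 -m crank '[[[0.138,0.409,0.002],0,0.075],[[0.138,0.409,0.002],0,0.075],[[0.138,0.409,0.002],0,0.075],[[0.138,0.409,0.002],0,0.075],[[0.138,0.409,0.002],0,0.075],[[0.138,0.409,0.002],0,0.075],[[0.138,0.409,0.002],0,0.075],[[0.138,0.409,0.002],0,0.075],[[0.138,0.409,0.002],0,0.075],[[0.138,0.409,0.002],0,0.075],[[0.138,0.409,0.002],0,0.075],[[0.138,0.409,0.002],0,0.075]]';python3 -c "
from h import *
go((.4895,.333,.063,3.009))"
```

```text
t: 38.1
ee_pos: [0.4876, 0.3309, 0.1972]
eef_rot: [-3.14, -0.0, 3.005]
wrist_force: [0.6, -0.2, -0.3]
opening: 0.86
grasp_force: 0.0
t 38.1 pos [0.4876 0.3309 0.1972] rot [-3.1398e+00 -4.0000e-04  3.0045e+00] open 74.8 grip 0.0 F [ 0.6 -0.2 -0.3]
row [-0.0017  0.0026  0.1342] spin -0.3
```

```bash
python3 -m crank '[[[-0.002,0.002,0.03],0,0.075],[[-0.002,0.002,0.06],0,0.075],[[-0.002,0.002,0.09],0,0.075],[[-0.002,0.002,0.115],0,0.075],[[-0.002,0.002,0.134],0,0.075],[[-0.002,0.002,0.134],0,0.075],[[-0.002,0.002,0.134],0,0.075],[[-0.002,0.002,0.134],0,0.075]]';  python3 -c "
from h import *
go((.4895,.333,.063,3.009))"
```

```text
t: 38.9
ee_pos: [0.4906, 0.3344, 0.0656]
eef_rot: [3.14, 0.002, 3.006]
wrist_force: [0.2, 0.2, 0.7]
opening: 0.861
grasp_force: 0.0
t 38.9 pos [0.4906 0.3344 0.0656] rot [3.1398e+00 1.7000e-03 3.0055e+00] open 74.9 grip 0.0 F [0.2 0.2 0.7]
row [ 0.0009 -0.0016  0.0026] spin -0.2
```

```bash
python3 -m crank '[[[0.001,-0.0015,0.0015],-0.2,0.06],[[0.001,-0.0015,0.0015],-0.2,0.054],[[0.001,-0.0015,0.0015],-0.2,0.048],[[0.001,-0.0015,0.0015],-0.2,0.044],[[0.001,-0.0015,0.0015],-0.2,0.04],[[0.001,-0.0015,0.0015],-0.2,0.036],[[0.001,-0.0015,0.0015],-0.2,0.036],[[0.001,-0.0015,0.0015],-0.2,0.036]]' 20;  python3 -c "
from h import *
go((.5837,-.004,.067,3.009))"
```

```text
t: 39.7
ee_pos: [0.4882, 0.3334, 0.0627]
eef_rot: [3.141, 0.0, 3.01]
wrist_force: [-1.7, 0.3, 1.2]
opening: 0.526
grasp_force: 19.9
t 39.7 pos [0.4882 0.3334 0.0627] rot [3.1414e+00 1.0000e-04 3.0104e+00] open 45.8 grip 19.9 F [-1.7  0.3  1.2]
row [-0.1388 -0.322  -0.0043] spin 0.1
```

```bash
python3 -m crank '[[[0,0,-0.03],0,0.036],[[0,0,-0.07],0,0.036],[[0,0,-0.11],0,0.036],[[0,0,-0.138],0,0.036],[[-0.1375,-0.322,-0.138],0,0.036],[[-0.1375,-0.322,-0.138],0,0.036],[[-0.1375,-0.322,-0.138],0,0.036],[[-0.1375,-0.322,-0.138],0,0.036],[[-0.1375,-0.322,-0.138],0,0.036],[[-0.1375,-0.322,-0.138],0,0.036],[[-0.1375,-0.322,-0.138],0,0.036],[[-0.1375,-0.322,-0.138],0,0.036]]'; python3 -m crank '[[[0,0,0],0,0.036],[[0,0,0],0,0.036]]'; python3 -c "
from h import *
go((.5825,-.004,.0665,3.009))"
```

```text
t: 40.9
ee_pos: [0.5828, -0.0145, 0.2009]
eef_rot: [-3.136, 0.002, 2.997]
wrist_force: [-0.4, -0.9, -1.2]
opening: 0.529
grasp_force: 19.9
t: 41.1
ee_pos: [0.582, -0.0025, 0.2]
eef_rot: [3.141, -0.001, 3.012]
wrist_force: [0.4, 1.1, -1.2]
opening: 0.528
grasp_force: 19.9
t 41.1 pos [ 0.582  -0.0025  0.2   ] rot [ 3.1409e+00 -1.1000e-03  3.0118e+00] open 45.9 grip 19.9 F [ 0.4  1.1 -1.2]
row [-0.0009 -0.0016  0.1335] spin 0.2
```

```bash
python3 -m crank '[[[0,-0.001,0.04],0.1,0.036],[[0,-0.001,0.08],0.1,0.036],[[0,-0.001,0.11],0.1,0.036],[[0,-0.001,0.125],0.1,0.036],[[0,-0.001,0.13],0.1,0.036],[[0,-0.001,0.13],0.1,0.036],[[0,-0.001,0.13],0.1,0.036],[[0,-0.001,0.13],0.1,0.036]]'; python3 -m crank '[[[0,0,0],0,0.036],[[0,0,0],0,0.036]]'; python3 -c "
from h import *
go((.5825,-.004,.0665,3.009))"
```

```text
t: 41.9
ee_pos: [0.5835, -0.0048, 0.0722]
eef_rot: [3.141, 0.003, 3.009]
wrist_force: [0.6, 0.0, -1.3]
opening: 0.528
grasp_force: 19.9
t: 42.1
ee_pos: [0.5826, -0.005, 0.0713]
eef_rot: [3.141, 0.001, 3.008]
wrist_force: [-0.2, 0.4, -1.3]
opening: 0.524
grasp_force: 19.9
t 42.1 pos [ 0.5826 -0.005   0.0713] rot [3.1410e+00 1.1000e-03 3.0085e+00] open 45.6 grip 19.9 F [-0.2  0.4 -1.3]
row [0.0003 0.0009 0.0048] spin -0.0
```

```bash
python3 -m crank '[[[0,0.001,0.002],0,0.036],[[0,0.001,0.003],0,0.036],[[0,0.001,0.0035],0,0.036],[[0,0.001,0.0035],0,0.036]]'; python3 -m crank '[[[0,0,0.0005],0,0.036],[[0,0,0.0005],0,0.036]]'
```

```text
t: 42.5
ee_pos: [0.5823, -0.0039, 0.0669]
eef_rot: [-3.142, -0.0, 3.009]
wrist_force: [-0.0, 0.1, -1.3]
opening: 0.529
grasp_force: 19.9
t: 42.7
ee_pos: [0.5824, -0.004, 0.0668]
eef_rot: [3.141, -0.0, 3.009]
wrist_force: [-1.8, 0.4, 0.3]
opening: 0.526
grasp_force: 19.9
```

Contact. Release, lift, and go to the bottle.

```bash
python3 -m crank '[[[0,0,0],0,0.049],[[0,0,0],0,0.053],[[0,0,0],0,0.07],[[0,0,0],0,0.075],[[0,0,0],0,0.075]]'; python3 -c "
from h import *
go((.5814,.3257,.062,3.009))"; python3 -m crank '[[[0,0,-0.04],0,0.075],[[0,0,-0.08],0,0.075],[[0,0,-0.12],0,0.075],[[0.045,0.327,-0.135],0,0.075],[[0.045,0.327,-0.135],0,0.075],[[0.045,0.327,-0.135],0,0.075],[[0.045,0.327,-0.135],0,0.075],[[0.045,0.327,-0.135],0,0.075],[[0.045,0.327,-0.135],0,0.075],[[0.045,0.327,-0.135],0,0.075],[[0.045,0.327,-0.135],0,0.075]]'; python3 -m crank '[[[0,0,0],0,0.075],[[0,0,0],0,0.075]]'; python3 -c "
from h import *
go((.5814,.3257,.062,3.009))"
```

```text
t: 43.2
ee_pos: [0.5824, -0.004, 0.0666]
eef_rot: [3.142, 0.0, 3.009]
wrist_force: [-0.6, -0.9, -0.3]
opening: 0.792
grasp_force: 0.0
t 43.2 pos [ 0.5824 -0.004   0.0666] rot [3.1415e+00 2.0000e-04 3.0085e+00] open 68.9 grip 0.0 F [-0.6 -0.9 -0.3]
row [0.0447 0.3266 0.0046] spin -0.0
t: 44.3
ee_pos: [0.5788, 0.3337, 0.2007]
eef_rot: [3.139, -0.001, 3.018]
wrist_force: [-0.0, 0.5, -0.6]
opening: 0.86
grasp_force: 0.0
t: 44.5
ee_pos: [0.5818, 0.3239, 0.2016]
eef_rot: [-3.14, 0.0, 3.006]
wrist_force: [-0.2, -0.6, -0.3]
opening: 0.864
grasp_force: 0.0
t 44.5 pos [0.5818 0.3239 0.2016] rot [-3.1404e+00  5.0000e-04  3.0060e+00] open 75.2 grip 0.0 F [-0.2 -0.6 -0.3]
row [0.0007 0.0019 0.1396] spin -0.2
```

```bash
python3 -m crank '[[[0.001,0.001,0.03],0,0.075],[[0.001,0.001,0.06],0,0.075],[[0.001,0.001,0.09],0,0.075],[[0.001,0.001,0.12],0,0.075],[[0.001,0.001,0.139],0,0.075],[[0.001,0.001,0.139],0,0.075],[[0.001,0.001,0.139],0,0.075],[[0.001,0.001,0.139],0,0.075]]';python3 -m crank '[[[0,-0.0005,0],0,0.06],[[0,-0.0005,0],0,0.056],[[0,-0.0005,0],0,0.052],[[0,-0.0005,0],0,0.048],[[0,-0.0005,0],0,0.044],[[0,-0.0005,0],0,0.04],[[0,-0.0005,0],0,0.04],[[0,-0.0005,0],0,0.04]]' 20;  python3 -c "
from h import *
go((.5953,.087,.0665,3.009))"
```

```text
t: 45.3
ee_pos: [0.5817, 0.3269, 0.0646]
eef_rot: [3.14, 0.002, 3.007]
wrist_force: [1.4, 0.6, 0.4]
opening: 0.862
grasp_force: 0.0
t: 46.1
ee_pos: [0.5802, 0.3264, 0.0628]
eef_rot: [-3.141, -0.0, 3.008]
wrist_force: [-1.4, -3.3, 4.3]
opening: 0.566
grasp_force: 20.0
t 46.1 pos [0.5802 0.3264 0.0628] rot [-3.1413e+00 -1.0000e-04  3.0083e+00] open 49.3 grip 20.0 F [-1.4 -3.3  4.3]
row [-0.0467 -0.2353 -0.0036] spin -0.0
```

```bash
python3 -m crank '[[[0,0,-0.03],0,0.04],[[0,0,-0.07],0,0.04],[[0,0,-0.11],0,0.04],[[0,0,-0.138],0,0.04],[[-0.0455,-0.235,-0.138],0,0.04],[[-0.0455,-0.235,-0.138],0,0.04],[[-0.0455,-0.235,-0.138],0,0.04],[[-0.0455,-0.235,-0.138],0,0.04],[[-0.0455,-0.235,-0.138],0,0.04],[[-0.0455,-0.235,-0.138],0,0.04],[[-0.0455,-0.235,-0.138],0,0.04],[[-0.0455,-0.235,-0.138],0,0.04]]'; python3 -m crank '[[[0,0,0.04],0,0.04],[[0,0,0.08],0,0.04],[[0,0,0.11],0,0.04],[[0,0,0.125],0,0.04],[[0,0,0.129],0,0.04],[[0,0,0.129],0,0.04],[[0,0,0.129],0,0.04],[[0,0,0.129],0,0.04],[[0,0,0.129],0,0.04]]'; python3 -c "
from h import *
go((.5941,.087,.0668,3.009))"
```

```text
t: 47.3
ee_pos: [0.5939, 0.0896, 0.2]
eef_rot: [3.141, -0.001, 3.01]
wrist_force: [-0.1, -0.0, -2.1]
opening: 0.564
grasp_force: 20.0
t: 48.2
ee_pos: [0.5949, 0.0879, 0.0728]
eef_rot: [3.14, 0.002, 3.008]
wrist_force: [0.3, 0.7, -2.5]
opening: 0.57
grasp_force: 20.0
t 48.2 pos [0.5949 0.0879 0.0728] rot [3.1404e+00 1.9000e-03 3.0085e+00] open 49.6 grip 20.0 F [ 0.3  0.7 -2.5]
row [ 0.0007 -0.001   0.006 ] spin -0.0
```

```bash
python3 -m crank '[[[0.0003,-0.001,0.002],0,0.04],[[0.0003,-0.001,0.003],0,0.04],[[0.0003,-0.001,0.004],0,0.04],[[0.0003,-0.001,0.004],0,0.04]]'; python3 -m crank '[[[0,0,0.0005],0,0.04],[[0,0,0.0007],0,0.04],[[0,0,0.0007],0,0.04]]'
```

```text
t: 48.6
ee_pos: [0.5935, 0.0868, 0.0673]
eef_rot: [-3.141, -0.0, 3.009]
wrist_force: [-0.3, -0.5, -2.8]
opening: 0.571
grasp_force: 20.0
t: 48.9
ee_pos: [0.5937, 0.0868, 0.0669]
eef_rot: [3.142, 0.0, 3.009]
wrist_force: [-0.3, 0.7, -0.1]
opening: 0.571
grasp_force: 20.0
```

```bash
python3 -m crank '[[[0,0,0],0,0.052],[[0,0,0],0,0.056],[[0,0,0],0,0.07],[[0,0,0],0,0.075],[[0,0,0],0,0.075]]'; python3 -m crank '[[[0,0,-0.04],0,0.075],[[0,0,-0.08],0,0.075],[[0,0,-0.12],0,0.075],[[0.045,0.30,-0.16],0,0.075],[[0.045,0.30,-0.16],0,0.075],[[0.045,0.30,-0.16],0,0.075],[[0.045,0.30,-0.16],0,0.075],[[0.045,0.30,-0.16],0,0.075],[[0.045,0.30,-0.16],0,0.075],[[0.045,0.30,-0.16],0,0.075],[[0.045,0.30,-0.16],0,0.075]]'
python3 - <<'E'
from h import *
for cam,old,new,boxes in [('top','top0','t4',dict(bottle=(228,200,260,236),flask=(270,208,300,240),jar=(309,210,344,246),dA=(240,187,258,207),dB=(278,193,296,209),rack=(216,176,226,240))),('scene','sc0','s4',dict(bottle=(309,190,340,234),flask=(265,186,295,230),jar=(223,178,255,224)))]:
    snap(cam,new);a=cv2.imread(f'pics/{old}.png');b=cv2.imread(f'pics/{new}.png')
    for n,(x0,y0,x1,y1) in boxes.items():
        r=cv2.matchTemplate(cv2.resize(b[y0-6:y1+6,x0-6:x1+6],None,fx=5,fy=5,interpolation=2),cv2.resize(a[y0:y1,x0:x1],None,fx=5,fy=5,interpolation=2),5)
        _,m,_,l=cv2.minMaxLoc(r);print(cam,n,'shift px',(l[0]-30)/5,(l[1]-30)/5,round(m,3))
E
```

```text
t: 49.4
ee_pos: [0.5938, 0.0868, 0.067]
eef_rot: [3.141, 0.0, 3.009]
wrist_force: [-0.3, -0.6, 0.0]
opening: 0.813
grasp_force: 0.0
t: 50.5
ee_pos: [0.5878, 0.3929, 0.2262]
eef_rot: [-3.141, -0.0, 3.013]
wrist_force: [0.1, 0.3, 0.6]
opening: 0.861
grasp_force: 0.0
top bottle shift px 0.2 0.0 0.985
top flask shift px 0.2 0.2 0.986
top jar shift px 0.0 0.2 0.964
top dA shift px 0.0 0.0 0.881
top dB shift px 0.0 0.2 0.947
top rack shift px 1.2 -6.0 0.867
scene bottle shift px -0.4 -0.2 0.994
scene flask shift px -0.2 -0.2 0.993
scene jar shift px 0.0 -0.2 0.967
```

All three containers and the droppers are within about 1 mm of where they started, by image comparison. The gripper is clear of everything.

```bash
python3 -c "
from bench import ctrl
print(ctrl.close_job())"
```

```text
the job is handed in; nothing more can be done
None
```

The job is handed in at about 51 s: the pot stands within a few millimetres of the pan's centre, and the bottle, flask and jar are back on the rack within about 1 mm of where they started, with the droppers untouched.

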